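# Put the upper tray back on the polish stand

### The arm

A 7-joint arm with a two-finger parallel gripper is mounted at the origin on the work surface. World frame = base frame: x ahead of the robot, y to its left, z up, the work surface at z = 0. Lengths are in m, angles in rad, forces in N, time in s.
With the tool pointing down it reaches from about 0.35 to 0.9 m from the base axis. Payload 8.1 kg.
Tool frame: the origin (TCP) lies midway between the tips of the shut fingers; the grasp point (between the pads) lies 19 mm behind it; z points along the fingers, y is the line along which they close (so a half turn about z gives the same grasp; the last joint's range is limited). The gripper opens to 92 mm and grips with 3 to 60 N. Pads are 19 mm wide; open, the fingers measure 130 mm over their backs; the gripper's body (75 mm by 190 mm) begins 47 mm behind the grasp point.
Start: joints at [-1.404, 0.434, 0.025, 1.573, -0.012, 1.134, -0.075], TCP at [0.167, 0.602, 0.227] pointing down, gripper open.
Joint ranges: [-2.62, 2.62], [-0.44, 2.09], [-1.27, 1.32], [0.08, 2.57], [-1.32, 4.46], [0.12, 2], [-2.74, 2.74]. Speed limits (rad/s): [2.22, 2.22, 3.01, 3.01, 3.14, 3.14, 3.14].

### API

Orientations are given as a rotation vector (axis times angle).
In Python, from rig import goto, line_to, move_joints, release, close, wait, ik, grab_frame, Unreachable, job_done, current_t, current_joint_positions, current_qvel, current_joint_torque, current_tcp_pos, current_orientation, current_contact_force, current_wrist_torque, current_gripper_width, current_grasp_force gives the robot as it stands. The module is installed in compiled form; this text tells all that it offers. Calls block until the motion is done:
- goto(position, orientation): joint-space move of the TCP to a pose.
- line_to(position, ori=None, max_speed=0.15): straight line of the TCP; ori=None keeps the orientation; max_speed is the mean speed in m/s.
- move_joints(angles): joint-space move.
- release() and close(): open the fingers fully, or close them until they stop; the grip force is fixed at half the most.
- wait(seconds).
- ik(position, orientation): joint angles nearest the present ones, or None.
- grab_frame(name): name is "scene" or "top"; returns a dict with "pixels" (420x560x3 uint8, red, green, blue), "camera_matrix" (3x3 intrinsics, pixels), "R" (3x3) and "t" (3): a world point X has camera coordinates R X + t. Camera axes: x right, y down, z forward; pixel columns grow to the right and rows downward; lengths in m; the calibration is good to about 2 mm. A picture is of the moment at which its call begins. There is no depth.
A pose or a line that the arm cannot do raises Unreachable and nothing moves.
- job_done(): hands the job in; it is judged then, once.
Readings, each from a call of its own:
- current_t(): time.
- current_joint_positions(): joint angles.
- current_qvel(): joint speeds.
- current_joint_torque(): joint torques, N m.
- current_tcp_pos(): TCP position.
- current_orientation(): TCP orientation.
- current_contact_force(): force on the tool from outside, world axes, zero at the start.
- current_wrist_torque(): the same for the moment, N m.
- current_gripper_width(): finger opening in m.
- current_grasp_force(): force on a finger pad.
Only numpy, scipy, OpenCV 4.12 (cv2) and the standard library are available. Lean on these libraries where they do the work, as an engineer would, in place of code of your own. Each camera call takes 0.05 s, during which the arm holds its last target. There are 200 camera calls.

### The job

On the shoe shine platform, take the tray that has a square hole in each corner by its wooden carrying bar and set it on the two-tier polish stand, so that every corner hole drops over its own pin and the tray lies level, fully down on the end boards. Lower it in the gripper all the way rather than dropping it, then let go. Leave the tray without holes and the oval polish tin where they are.

Things in the scene. Friction and masses are not known exactly. Their poses are not given: they have to be found in the camera images.
- tray_handle (a point): Metal tray 176 x 136 mm (x, y), floor 6 mm thick, rim 18 mm high, 0.35 kg, with four 34 mm square through holes centred at x +-60, y +-40 mm. Above its middle a dark wooden bar along x: 100 long, 14 wide, 20 mm high, on two thin rods 72 mm apart. Point: the bar's centre, 60 mm above the tray's underside. Axes: x along the bar, z up. Same either way round. Starts flat on the work surface (height 0).
- stand_seat (a point): Fixed dark wooden stand: base 190 x 150 mm (x, y) with two round tins; two end boards 18 mm thick along y at x +-60 mm, tops 75 mm above the work surface. On them four brass pins, 10 mm thick, tapered, 40 mm tall, at x +-60, y +-40 mm. Point: the stand's middle at the height of the boards' tops, where the middle of the tray's underside belongs. Axes: x from board to board, z up.
- plain_tray_handle (a point): The other metal tray, to be left alone: same size (176 x 136 mm, rim 18 mm high) and same wooden bar, but no holes in its corners. Point: its bar's centre, 60 mm above its underside. Axes: x along the bar, z up.
- tin_center (a point): Oval metal polish tin, 102 mm by 66 mm, 28 mm high, to be left alone. Point: its centre, 14 mm above the work surface. Axes: x along its length, z up.
There are look-alikes about, which are no part of the job. What is shaped like the part that bears tray_handle but pink is not meant. Of the things that look like the part that bears stand_seat, the larger one is meant.

How it is judged:
At the end, for the whole second after the job is handed in: The tray with the corner holes lies on the stand's end boards with a pin through each hole: its underside within 4 mm of the boards' tops, its middle within 20 mm of the stand's middle, its long side within 0.3 rad of the stand's (either way round), tilted less than 0.06 rad (horizontal distance between tray_handle and stand_seat below 0.02 m and angle between the x axis of tray_handle and the x axis of stand_seat, either way round below 0.3 rad and z of tray_handle in the frame of stand_seat between 0.056 and 0.064 m and angle between tray_handle's own z axis and vertical below 0.06 rad); the robot touches nothing.
It fails at once if the tray is let go more than 20 mm above where it rests on the stand (z of tray_handle in the frame of stand_seat above 0.08 m and contact force between tray and the fingers below 0.05 N).
It fails at once if the tray without holes is moved more than 30 mm (distance of plain_tray_handle from where it was at the start of the episode above 0.03 m).
It fails at once if the polish tin is moved more than 30 mm (distance of tin_center from where it was at the start of the episode above 0.03 m).
It also fails if it takes over 37 s, if anything falls off the work surface, if the arm or the gripper's body presses on something with over 40 N, if the wrist force passes 120 N, or if a joint passes its speed limit or range.

## Working session

There is one attempt and no reset: what is moved stays moved. The work goes in short steps, each a Python script; the robot and the scene stay as the last script left them, time stands still between calls to the robot, and variables do not carry over. Pictures are saved under pics/ and viewed, at most 10 in all, crops included, and the job is handed in when it is done.

```bash
mkdir -p pics; cat > h.py <<'E'
import numpy as np, cv2
from rig import *
def snap(n,name):
    f=grab_frame(n); cv2.imwrite(f'pics/{name}.png',f['pixels'][:,:,::-1]); np.savez(f'pics/{name}.npz',K=f['camera_matrix'],R=f['R'],t=f['t']); return f
def ray(name,uv,z):
    d=np.load(f'pics/{name}.npz'); C=-d['R'].T@d['t']; r=d['R'].T@np.linalg.solve(d['K'],[uv[0],uv[1],1]); return C+r*(z-C[2])/r[2]
E
python3 - <<'E'
from h import *
for n in('top','scene'):
    f=snap(n,n+'0'); print(n,-f['R'].T@f['t'],f['camera_matrix'][0])
print(current_orientation(),current_t())
E
```

```text
top [0.30739709 0.08702417 0.99254159] [391.56043993   0.         271.16201079]
scene [1.49026345 0.902497   0.97371155] [505.19986001   0.         268.05002462]
[-4.22662650e-01 -3.11293179e+00  2.21079055e-03] 0.1
```

View pics/top0.png

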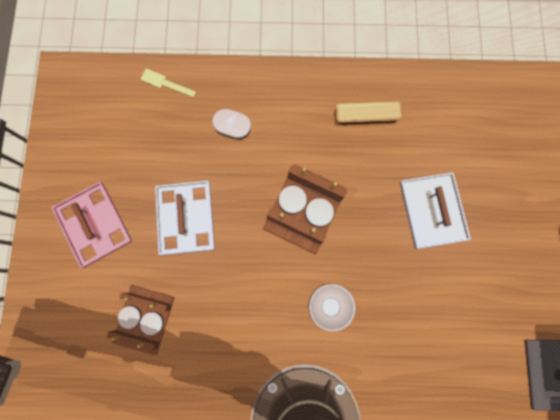

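View pics/scene0.png

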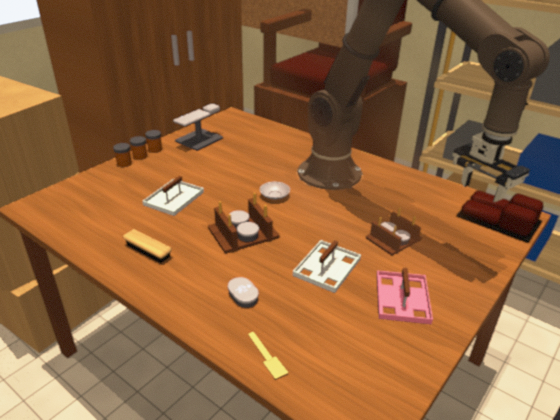

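The top view shows the white holed tray near (184,217), the larger stand near (306,209), the plain tray near (435,210) and the tin near (232,123). The pink tray and the small stand are at the left. I'll enlarge the tray and the stand.

```bash
python3 - <<'E'
import cv2
a=cv2.imread('pics/top0.png')[160:260,150:350]
cv2.imwrite('pics/crop0.png',cv2.resize(a,None,fx=4,fy=4,interpolation=cv2.INTER_CUBIC))
E
```

```text
(no output)
```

View pics/crop0.png

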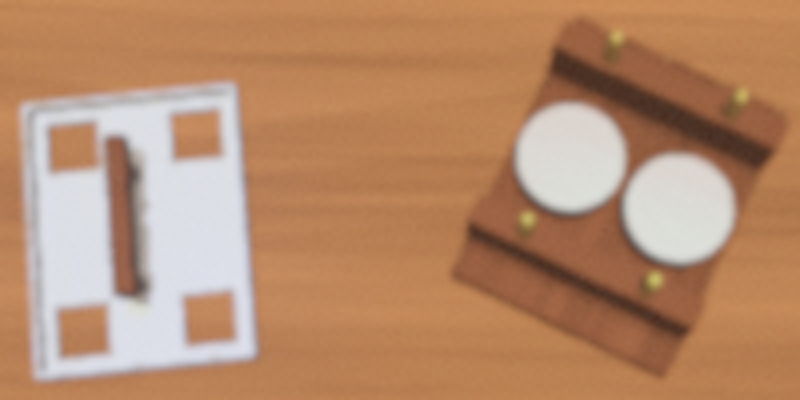

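The crop shows the tray's holes at (73,147), (196,136), (209,318) and (82,331), the bar's top from (116,138) to (126,294), and the pins at about (614,43), (738,102), (528,221) and (654,282).

```bash
cat >> h.py <<'E'
def crop(p,z,o=(150,160),s=4,n='top0'): return ray(n,((p[0]+.5)/s-.5+o[0],(p[1]+.5)/s-.5+o[1]),z)
def rect(P): # P: top-left, top-right, bottom-right, bottom-left ; long side top->bottom
    P=np.array(P); d=P[0]+P[1]-P[2]-P[3]; e=P[1]+P[2]-P[0]-P[3]
    return P.mean(0), np.arctan2(d[1],d[0]), np.arctan2(e[1],e[0]), np.linalg.norm(d[:2])/2,np.linalg.norm(e[:2])/2
E
python3 - <<'E'
from h import *
print(rect([crop(p,.004) for p in[(73,147),(196,136),(209,318),(82,331)]]))
print(rect([crop(p,.07) for p in[(106,137),(127,137),(137,293),(115,295)]]))
print(rect([crop(p,.095) for p in[(614,43),(738,102),(654,282),(528,221)]]))
from scipy.spatial.transform import Rotation as R
print(R.from_rotvec(current_orientation()).as_matrix(),current_tcp_pos())
E
```

```text
(array([0.48031406, 0.31099191, 0.004     ]), np.float64(0.12117000310207106), np.float64(-1.452414151588811), np.float64(0.11975454584249363), np.float64(0.08013896209307902))
(array([0.47901361, 0.30794542, 0.07      ]), np.float64(0.12363745979756735), np.float64(-1.5033595941036817), np.float64(0.09631250629273645), np.float64(0.01286857781501583))
(array([0.51281794, 0.00315791, 0.095     ]), np.float64(-0.42786359405114954), np.float64(-2.010433408167653), np.float64(0.11958083401386048), np.float64(0.08123820250865856))
[[-9.63796967e-01  2.66637066e-01 -2.85797711e-04]
 [ 2.66637203e-01  9.63795981e-01 -1.38158597e-03]
 [-9.29313437e-05 -1.40777267e-03 -9.99999005e-01]] [0.16649448 0.60193755 0.22603312]
```

```bash
cat >> h.py <<'E'
from scipy.spatial.transform import Rotation as Ro
def ori(a): # tool x at heading a+pi, pointing down
    c,s=np.cos(a+np.pi),np.sin(a+np.pi); x=np.array([c,s,0]);z=np.array([0,0,-1.]); return Ro.from_matrix(np.c_[x,np.cross(z,x),z]).as_rotvec()
E
python3 - <<'E'
from h import *
p=np.array([.4795,.3092])
goto([*p,.2],ori(.121)); line_to([*p,.041],max_speed=.1); close()
print(current_gripper_width(),current_grasp_force(),current_contact_force())
line_to([*p,.25]); print(current_contact_force(),current_gripper_width(),current_grasp_force())
goto([.5128,.0032,.25],ori(-.428))
print(current_t(),current_tcp_pos(),current_contact_force(),current_wrist_torque(),current_gripper_width())
snap('scene','s1');snap('top','t1')
E
python3 -c "
import cv2
a=cv2.imread('pics/s1.png')[110:290,160:360];b=cv2.imread('pics/t1.png')[120:300,210:410]
cv2.imwrite('pics/c1.png',cv2.resize(cv2.hconcat([a,b]),None,fx=2,fy=2,interpolation=2))"
```

```text
0.013667960871975157 29.99952346086502 [-1.47533245  0.82846876 -0.33568574]
[ 0.26924515 -0.19494906 -3.39613476] 0.013971403944874677 29.99873846769333
7.325 [0.51303042 0.00536194 0.2498829 ] [-0.1044822  -0.14641961 -4.27852037] [-0.0035185   0.04001615  0.00272669] 0.013349894509092861
```

View pics/c1.png

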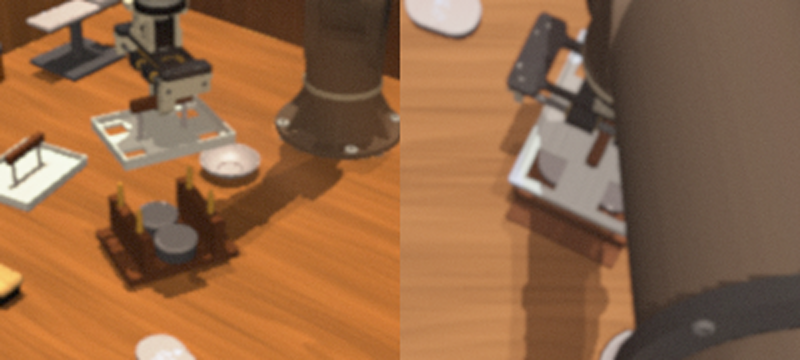

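The tray is held over the stand, roughly level and aligned with it. I'll lower it to just above the pins and look again.

```bash
python3 - <<'E'
from h import *
line_to([.5128,.0032,.168],ori(-.428)); wait(.2)
print(current_t(),current_tcp_pos(),Ro.from_rotvec(current_orientation()).as_matrix()[:,0],current_contact_force(),current_wrist_torque())
f=snap('scene','s2')
# predicted outlines: hole centres (if held as assumed) at underside .127, pin tips .115
a=-.428
for nm,z in(('hole',.130),('pin',.115)):
  for x in(.06,-.06):
    for y in(.04,-.04):
      X=[.5128+x*np.cos(a)-y*np.sin(a),.0032+x*np.sin(a)+y*np.cos(a),z]
      u=f['camera_matrix']@(f['R']@X+f['t']); u=u[:2]/u[2]; print(nm,x,y,((u-[190,150])*7).round())
a=cv2.imread('pics/s2.png')[150:232,190:300]
cv2.imwrite('pics/c2.png',cv2.resize(a,None,fx=7,fy=7,interpolation=2))
E
```

```text
8.325 [0.51350779 0.0033167  0.16897707] [-0.90985488  0.41492373 -0.00154851] [-0.27573797  0.02939638 -3.91521764] [ 0.0253069   0.01353098 -0.04053123]
hole 0.06 0.04 [268. 419.]
hole 0.06 -0.04 [199. 330.]
hole -0.06 0.04 [520. 354.]
hole -0.06 -0.04 [444. 269.]
pin 0.06 0.04 [270. 448.]
pin 0.06 -0.04 [201. 358.]
pin -0.06 0.04 [520. 382.]
pin -0.06 -0.04 [444. 297.]
```

View pics/c2.png

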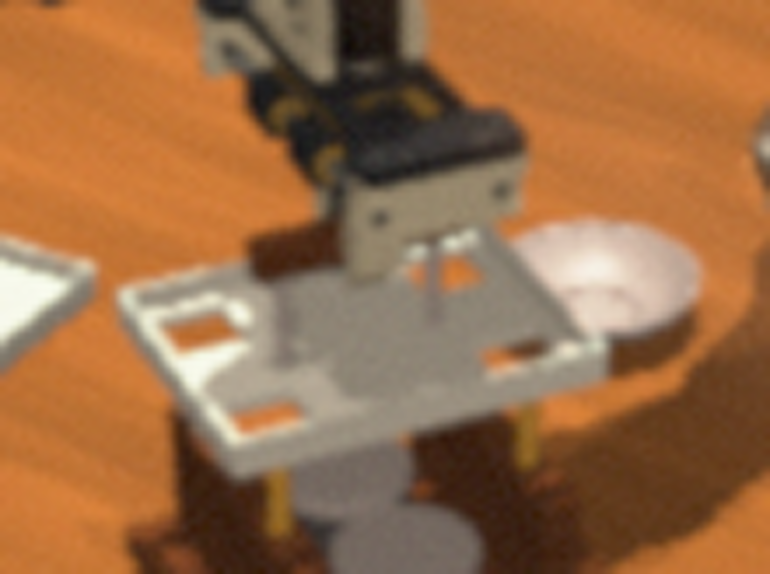

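The holes sit within a few pixels of the predictions: (203,333), (268,415), (448,272) and (515,355). The front pins are near columns 280 and 527, about 3 mm off, well inside the ±12 mm clearance. Lowering.

```bash
python3 - <<'E'
from h import *
p=[.5118,.0042]
line_to([*p,.120],max_speed=.05); wait(.1); print(current_tcp_pos(),current_contact_force())
z=.120
while z>.112:
    z-=.001; line_to([*p,z],max_speed=.02); wait(.15); F=current_contact_force(); print(round(z,4),current_tcp_pos()[2],F)
    if F[2]>3: break
print(current_t()); snap('scene','s3')
a=cv2.imread('pics/s3.png')[150:232,190:300]
cv2.imwrite('pics/c3.png',cv2.resize(a,None,fx=7,fy=7,interpolation=2))
E
```

```text
[0.51209534 0.00422555 0.12035617] [-0.32284358 -0.31559198 -4.39094147]
0.119 0.11903240858824649 [-0.01777616 -0.19666732 -3.91336318]
0.118 0.11798406668053443 [-0.16754915  0.45831123 -3.37161442]
0.117 0.11699626852833372 [ 0.91058368 -0.0099963  -4.14286474]
0.116 0.11600470349484329 [-0.93106624  0.16292113 -3.89486868]
0.115 0.11596293826892293 [-5.23024721  0.3929609  10.28857701]
11.5833
```

View pics/c3.png

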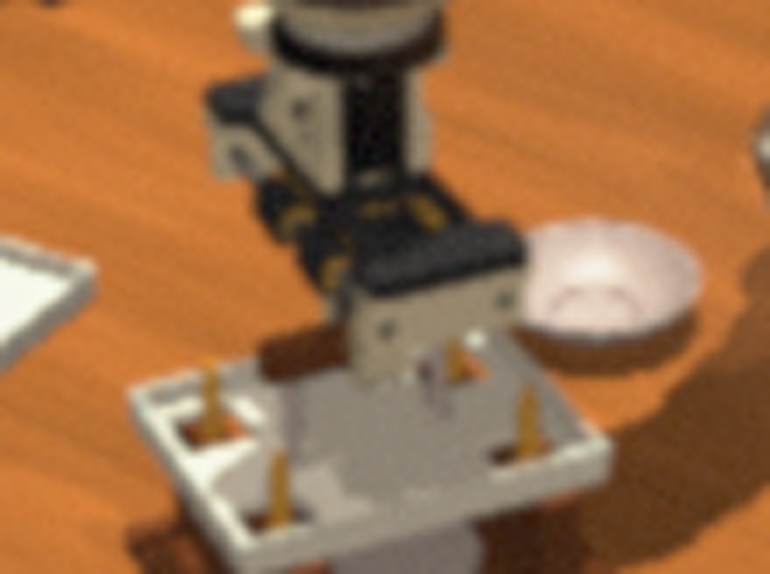

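All four pins stand through their holes, at (210,400), (278,485), (455,360) and (528,420). Contact came exactly at the expected height. I'll release and retreat straight up.

```bash
python3 - <<'E'
from h import *
release(); wait(.2); print(current_contact_force(),current_gripper_width())
line_to([.5118,.0042,.28],max_speed=.12); wait(.3)
print(current_t(),current_contact_force()); snap('scene','s4')
a=cv2.imread('pics/s4.png')[150:250,180:310]
cv2.imwrite('pics/c4.png',cv2.resize(a,None,fx=6,fy=6,interpolation=2))
E
```

```text
[ 0.06155104  0.39142858 -0.2273219 ] 0.09186212334344257
14.95 [-0.75872387  0.87058978 -0.10683147]
```

View pics/c4.png

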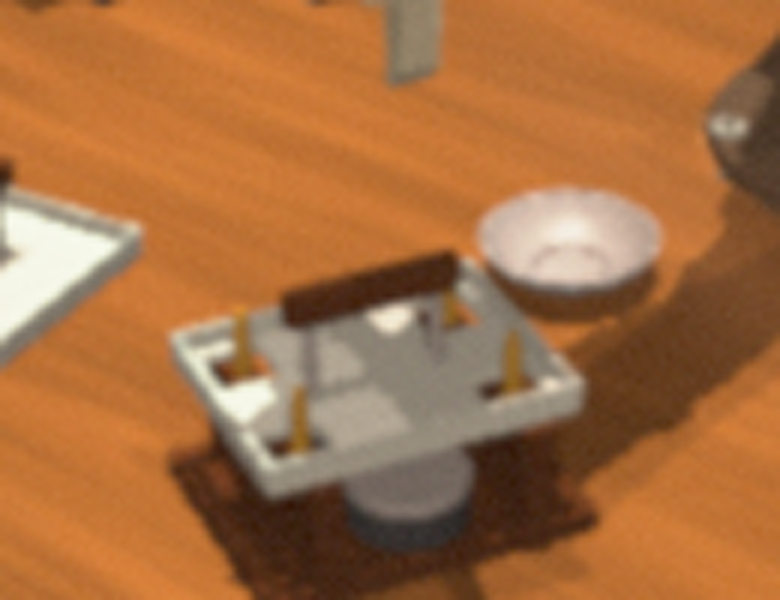

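The tray sits level with a pin through each hole (pins at (242,345), (300,420), (450,308) and (512,365)), and the gripper is clear.

```bash
python3 -c "
from rig import *
print(job_done())"
```

```text
the job is handed in; nothing more can be done
None
```

The holed tray is on the larger stand, lying level with a pin through every corner hole; it was lowered in the grip until it touched, then released, and the job was handed in with about 15 s on the robot's clock (verdict not shown).

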